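# Lock the decorating wheel with its pin

### The arm

A 6-joint arm with a two-finger parallel gripper is mounted at the origin on the work surface. World frame = base frame: x ahead of the robot, y to its left, z up, the work surface at z = 0. Lengths are in m, angles in rad, forces in N, time in s.
With the tool pointing down it reaches from about 0.25 to 0.8 m from the base axis. Payload 3.9 kg.
Tool frame: the origin (TCP) lies on the centre line of the jaws, within the pads' length; the fingertips stand ctrl.nose_length ahead of it and the grasp point (between the pads) lies 6 mm ahead of it (ctrl.nose_length is the distance from the TCP to the fingertips, in m); z points along the fingers, y is the line along which they close (so a half turn about z gives the same grasp; the last joint's range is limited). The gripper opens to 85 mm and grips with 20 to 120 N. Pads are 22 mm wide; open, the fingers measure 114 mm over their backs; the gripper's body (76 mm by 85 mm) begins 54 mm behind the grasp point. The pads swing forward as they close: fully open they stand 13 mm farther back than shut.
Start: joints at [1.125, 0.26, -0.138, 1.173, 0, 1.571], TCP at [0.226, 0.474, 0.256] pointing down, gripper open.
Joint ranges: [-2.78, 2.78], [-0.83, 1.72], [-1.28, 1.37], [-1.9, 2.12], [-1.57, 1.48], [-3.14, 3.14]. Speed limits (rad/s): [2.57, 2.57, 3.14, 3.14, 3.14, 3.14].

### API

Orientations are given as [roll, pitch, yaw] about the fixed x, y, z axes, in that order (R = Rz(yaw) Ry(pitch) Rx(roll)).
In Python, from cell import ctrl gives the robot as it stands. The module is installed in compiled form; this text tells all that it offers.
- The arm moves only by the tool carry_out, never from a script. Its argument "moves" is one flat list of numbers, 5 for each row, row after row: the opening, from -1 (shut) to 1 (fully open), so that 0 is half open, then the shift along the tool's x, y, z in m, then the turn about the tool's z in degrees. In form: [hand, tx, ty, tz, turn, hand, tx, ty, tz, turn, ...]. A call has 1 to 12 rows; each row shifts and turns the commanded pose from where the row before left it, along the tool's axes as they then stand; what a row does not reach is not made up. A row lasts 1/12 s, in which the tool goes at most 41.7 mm and 7.16 degrees, less where a joint would pass 70% of its speed; a pose out of reach is approached as far as the arm can. A call with a gripper value outside its range is refused whole. The fingers move at their own pace and stop on an object; the grip force is fixed at half the most. Time passes only in rows, so rows that do not move let the fingers close. It gives the time, the measured TCP pose, the force, the opening and the grip force at its end, in the units of the state.
- ctrl.get_state(): the state, without advancing time (a new reading comes with each control period).
- ctrl.grab_frame(name): name is "side" or "top"; returns a dict with "image" (420x560x3 uint8, red, green, blue), "vertical_fov" (degrees; the focal length in pixels is half the picture's height over the tangent of half this angle, whatever the lens; pixels are square), "cx", "cy" (the principal point, pixels), "rvec" (rotation vector, rad) and "tvec" (3), from world to camera coordinates, as OpenCV has them. Camera axes: x right, y down, z forward; pixel columns grow to the right and rows downward; lengths in m; the calibration is good to about 2 mm. A picture is of the moment at which its call begins. There is no depth.
- ctrl.close_job(): hands the job in; it is judged then, once.
The state is a dict: "time_s": time; "joint_positions": joint angles; "joint_vel": joint speeds; "tau": joint torques, N m; "eef_pos": TCP position; "eef_rot": TCP orientation; "force": force on the tool from outside, world axes, zero at the start; "moment": the same for the moment, N m; "width": finger opening in m; "gripper_force": force on a finger pad.
Only numpy, scipy, OpenCV 4.12 (cv2) and the standard library are available. Lean on these libraries where they do the work, as an engineer would, in place of code of your own. Each camera call takes 0.05 s, during which the arm holds its last target. There are 200 camera calls.

### The job

Lock the potter's decorating wheel: turn the wheel (it has a wooden post to turn it by) until the hole in its skirt (under the white stripe) faces the lock pin, then push the red-headed pin fully home through the hole, its head against the blue guide, and let go. Do not touch the unfired clay teapot stuck on the wheel, and leave the other teapot, the tool jar and the wooden paddle where they are.

Things in the scene. Friction and masses are not known exactly. Their poses are not given: they have to be found in the camera images.
- base: Fixed black iron base of the wheel with a blue guide block on one side. Origin on the table, on the wheel's upright axis; z up; +y points level from the axis to the pin guide. The block is 52 mm wide, its top 78 mm above the table, from 122 to 205 mm from the axis along +y; its level bore (21.8 mm wide, 56 mm above the table) points straight at the axis.
- wheel_top (a point): Centre of the wheel's top, on its axis, 88 mm above the table; it turns with the wheel. The wheel is a black disc of 232 mm diameter with an 8 mm thick skirt hanging down all round to 36 mm above the table, which stops the pin anywhere but at its one hole.
- wheel (a joint): Turn of the wheel about its upright axis, rad, growing counter-clockwise seen from above. 0 or 6.283 (one full turn): the hole faces the pin. It may be turned either way, within -7 to 13.5; it starts between 0.7 and 5.6. It turns with about 1 N at the post and stays where it is left.
- hole (a point): Centre of the only hole in the wheel's skirt, at the skirt's outer face, 115 mm from the wheel's axis and 56 mm above the table. The hole is about 27 mm wide and 33 mm high; a white stripe on the wheel's top lies above it. Its own +y axis points outward from the wheel's axis through the hole, z up; it turns with the wheel.
- post (a point): Upright round wooden post (22 mm diameter) for turning the wheel, standing on the wheel 100 mm from its axis, right opposite the hole. This point is on the post's centre line, 122 mm above the table; the wood runs from 100 to 144 mm above the table. Gripping fingers can swivel round it.
- pin_head (a point): Centre of the pin's red head, a disc of 36 mm diameter, 20 mm thick, its axis the pin's. The pin is loose (about 0.25 kg) and lies level in the guide's bore, 56 mm above the table, sliding with 1 to 5 N. At first the head stands 38 to 50 mm out of the guide. +y points from tip to head. Fully home, the head meets the guide and this point is 215 mm from the wheel's axis.
- pin_tip (a point): The pin's tapered tip, 128 mm from the head's centre. The shank is 20 mm in diameter, tapering over the last 18 mm to 8 mm, so it finds the hole when this is within about 6 mm of in line, and then centres the wheel. Fully home the tip is 87 mm from the wheel's axis, 28 mm past the skirt's outer face.
- teapot: Unfired clay hexagonal teapot stuck on the middle of the wheel; must not be touched. 92 mm over its corners; its top is 145 mm above the table; its spout points to the hole's side and ends 76 mm from the wheel's axis. Origin at the centre of its underside, 88 mm above the table.
- spare_teapot: Loose hexagonal clay teapot, 110 mm wide and 91 mm high, standing on the table; leave alone. Origin at the centre of its underside.
- tool_jar: Blue jar of tools, 90 mm diameter, 100 mm high, tools up to 200 mm high; leave alone. Origin at the centre of its underside.
- rib: Flat wooden paddle, 150 mm long and 8 mm thick, lying on the table; leave alone. Origin at the centre of its underside.
Things that resemble listed ones, but are neither listed nor needed, are in the scene too. Of the things shaped like the part that bears pin_head, the bare steel one is meant.

How it is judged:
On the way:
1. the wheel is turned so that its hole faces the pin (within 10 mm) (y of hole in the frame of base above 0.09 m and x of hole in the frame of base between -0.01 and 0.01 m), for 0.1 s.
At the end, for the whole second after the job is handed in: The pin passes through the wheel's hole, its tip at least 21 mm past the skirt's outer face and within 9 mm of the hole's middle, its head within 6 mm of the guide; pin and wheel at rest (y of pin_tip in the frame of hole below -0.021 m and x of pin_tip in the frame of hole between -0.009 and 0.009 m and y of pin_head in the frame of base between 0.205 and 0.221 m and linear speed of pin below 0.02 m/s and velocity of joint wheel between -0.05 and 0.05 rad/s); the robot touches nothing.
It fails at once if the teapot on the wheel is touched (over 1.5 N) (contact force between teapot and anything else above 1.5 N).
It fails at once if the spare teapot is moved over 30 mm or tipped (distance of spare_teapot from where it was at the start of the episode above 0.03 m or angle between spare_teapot's own z axis and vertical above 0.4 rad).
It fails at once if the tool jar is moved over 30 mm or tipped (distance of tool_jar from where it was at the start of the episode above 0.03 m or angle between tool_jar's own z axis and vertical above 0.4 rad).
It fails at once if the paddle is moved over 30 mm (distance of rib from where it was at the start of the episode above 0.03 m).
It also fails if it takes over 56 s, if anything falls off the work surface, if the arm or the gripper's body presses on something with over 40 N, if the wrist force passes 120 N, or if a joint passes its speed limit or range.

## Working session

There is one attempt and no reset: what is moved stays moved. The work goes in short steps, Python scripts to look and compute and a tool call to move; the robot and the scene stay as the last step left them, time stands still between calls to the robot, and variables do not carry over. Pictures are saved under pics/ and viewed, at most 10 in all, crops included, and the job is handed in when it is done.

Besides the shell and the picture viewer there is one more tool, called after "Call:" by a JSON object that holds its "op" and its "data", one argument or row to a line. carry_out: Moves the arm, as the interface text tells. Its arguments: {"type":"object","properties":{"moves":{"type":"array","items":{"type":"number"}}},"required":["moves"]}

```bash
mkdir -p pics; cat > h.py <<'E'
import numpy as np, cv2, pickle
from cell import ctrl
def grab(n,f):
    d=ctrl.grab_frame(n); cv2.imwrite(f'pics/{f}.png',d['image'][:,:,::-1]); pickle.dump(d,open(f'pics/{f}.pkl','wb')); return d
def load(f): return pickle.load(open(f'pics/{f}.pkl','rb'))
def cam(d):
    R=cv2.Rodrigues(np.array(d['rvec'],float))[0]; t=np.array(d['tvec'],float).ravel()
    fl=210/np.tan(np.radians(d['vertical_fov'])/2)
    return R,t,fl
def ray(d,u,v,z):
    R,t,fl=cam(d); c=-R.T@t; r=R.T@np.array([(u-d['cx'])/fl,(v-d['cy'])/fl,1]); return c+r*(z-c[2])/r[2]
def proj(d,p):
    R,t,fl=cam(d); q=R@np.array(p)+t; return np.array([d['cx']+fl*q[0]/q[2],d['cy']+fl*q[1]/q[2]])
E
python3 - <<'E'
from h import *
for n in ('top','side'):
    d=grab(n,n+'0'); R,t,f=cam(d); print(n,-R.T@t,f,d['cx'],d['cy'],R[2], [k for k in d])
s=ctrl.get_state(); print(s, ctrl.nose_length)
E
```

```text
top [ 0.28039619 -0.01106873  1.44894994] 518.5412423565716 284.71214888880473 209.98303978368304 [ 0.17082792 -0.00500813 -0.98528815] ['image', 'vertical_fov', 'cx', 'cy', 'rvec', 'tvec']
side [ 0.30812159 -1.14313818  0.85898336] 437.51842351046804 279.7789883274376 214.63657054044205 [ 0.15521848  0.8241069  -0.54475228] ['image', 'vertical_fov', 'cx', 'cy', 'rvec', 'tvec']
{'time_s': 0.1, 'joint_positions': array([ 1.12503917e+00,  2.60610910e-01, -1.39256948e-01,  1.17267564e+00,
        6.51245425e-06,  1.57079450e+00]), 'joint_vel': array([-9.32771096e-05, -1.81163047e-03,  3.24676211e-03,  1.21624217e-03,
        1.93123259e-03, -1.67300491e-04]), 'tau': array([ 7.17675684e-04, -4.06507587e+01,  2.54527777e+01,  1.00972649e-02,
        1.56322917e-04, -6.71232627e-06]), 'eef_pos': array([0.22610306, 0.47318887, 0.25554558]), 'eef_rot': array([-3.13984548e+00, -6.51563695e-06,  2.69583731e+00]), 'force': array([ 0.16543064, -0.24160857,  0.09022304]), 'moment': array([-0.00543707,  0.0074493 ,  0.00272152]), 'gripper_force': 0.0, 'width': 0.0854541806232762} 0.025
```

View pics/top0.png

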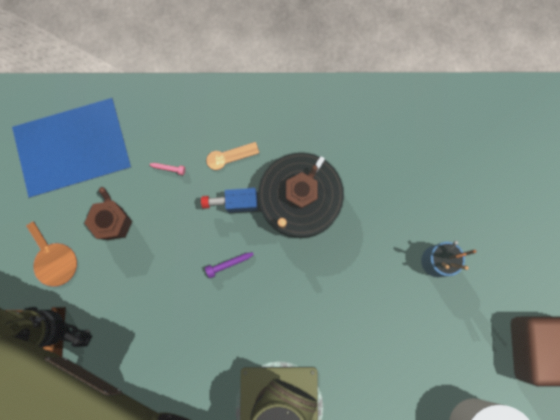

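View pics/side0.png

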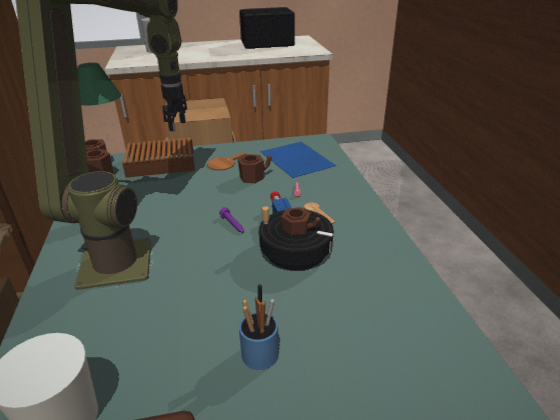

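The top view shows the wheel at about (300,195), the post at (282,223), the white stripe at (320,162), the guide at (240,199) and the red head at (205,202). The paddle lies at (235,155) and the purple decoy at (228,265). The side view agrees. I'll enlarge both.

```bash
python3 - <<'E'
from h import *
a=load('top0')['image'][130:260,185:355,::-1]; b=load('side0')['image'][165:275,205:345,::-1]
cv2.imwrite('pics/topc.png',cv2.resize(a,None,fx=4.5,fy=4.5,interpolation=cv2.INTER_CUBIC))
cv2.imwrite('pics/sidec.png',cv2.resize(b,None,fx=5,fy=5,interpolation=cv2.INTER_CUBIC))
E
```

```text
(no output)
```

View pics/topc.png

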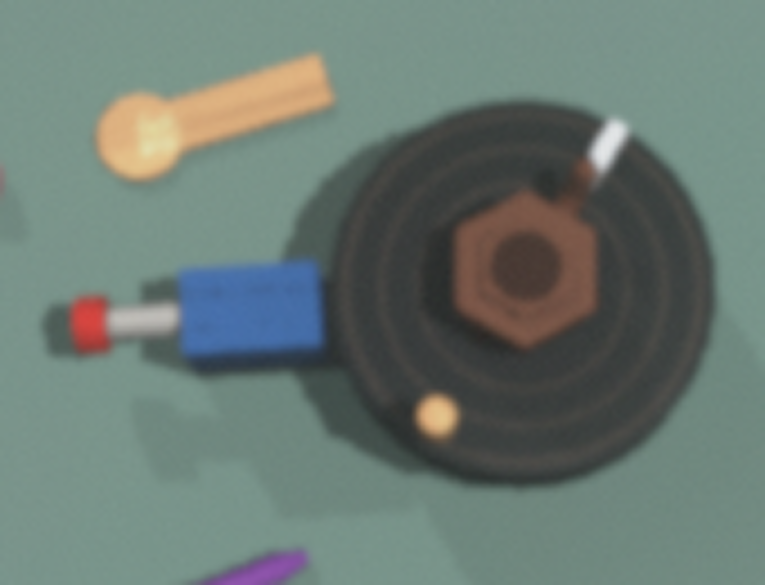

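View pics/sidec.png

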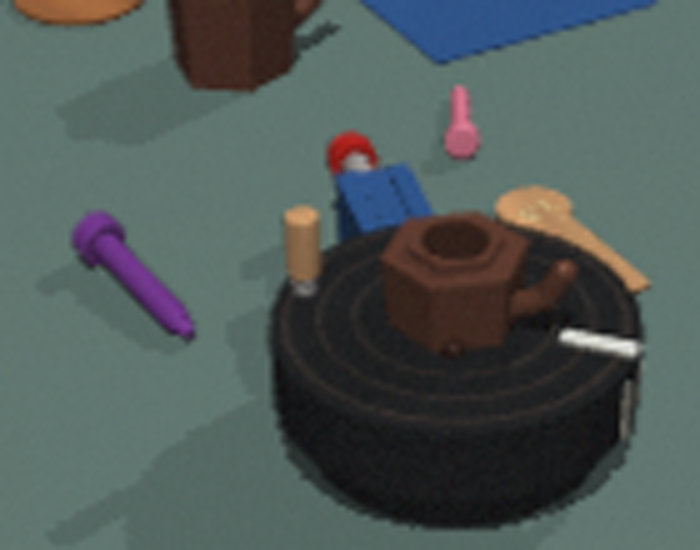

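```bash
cat > m.py <<'E'
from h import *
d=load('top0'); s=load('side0')
T=lambda x,y,z: ray(d,185+(x+.5)/4.5-.5,130+(y+.5)/4.5-.5,z)
S=lambda x,y,z: ray(s,205+(x+.5)/5-.5,165+(y+.5)/5-.5,z)
print('wheel edges L R T B'); 
for p in [(338,290),(714,290),(527,101),(520,482)]: print(T(*p,.088))
print('teapot hex ctr',T(526,268,.14), 'post',T(437,414,.144),S(302,214,.144),'stripe out',T(620,123,.088),S(640,349,.088),'in',T(597,166,.088))
print('head',T(90,325,.056),S(354,152,.056),'block')
for p in [(180,270),(320,261),(325,345),(190,357)]: print(T(*p,.078))
print('rib',T(140,137,.008),T(325,80,.008),'purple',T(305,560,.03))
E
python3 m.py
```

```text
wheel edges L R T B
[0.55981429 0.0487745  0.088     ]
[ 0.55925215 -0.17505749  0.088     ]
[ 0.67595753 -0.06474772  0.088     ]
[ 0.44458929 -0.05854848  0.088     ]
teapot hex ctr [ 0.56173934 -0.06122754  0.14      ] post [ 0.47664147 -0.0099916   0.144     ] [ 0.47542272 -0.01129439  0.144     ] stripe out [ 0.66211226 -0.12069667  0.088     ] [ 0.66173385 -0.11921483  0.088     ] in [ 0.6354474  -0.10644909  0.088     ]
head [0.54508119 0.2006045  0.056     ] [0.54699877 0.20308486 0.056     ] block
[0.5743513  0.14406347 0.078     ]
[0.57966786 0.06010868 0.078     ]
[0.52838917 0.05681137 0.078     ]
[0.52132979 0.1372375  0.078     ]
rib [0.67600098 0.17886703 0.008     ] [0.71339404 0.06126837 0.008     ] purple [0.40425735 0.07058197 0.03      ]
```

The axis is at about (0.561, -0.0625). The pin lies at bearing ~93.5°, the post at ~149° and the hole at ~-31°, so the wheel needs about +124.5° counter-clockwise. I'm moving above the post with the jaws tangential.

Call:
{"op": "carry_out", "data": {
  "moves": [1, -0.027, -0.02, 0, 0, 1, -0.027, -0.02, 0, 0, 1, -0.027, -0.02, 0, 0, 1, -0.027, -0.02, 0, 0, 1, -0.027, -0.02, 0, 0, 1, -0.027, -0.02, 0, 0, 1, -0.027, -0.02, 0, 0, 1, -0.027, -0.02, 0, 0, 1, -0.027, -0.02, 0, 0, 1, -0.027, -0.02, 0, 0, 1, -0.027, -0.02, 0, 0, 1, -0.027, -0.02, 0, 0]
}}

```text
time_s: 1.1
eef_pos: [0.4154, 0.1158, 0.2561]
eef_rot: [-3.141, -0.0, 2.696]
force: [1.5, -0.0, 0.2]
width: 0.0853
gripper_force: 0.0
```

Call:
{"op": "carry_out", "data": {
  "moves": [1, -0.028, -0.022, 0, 0, 1, -0.028, -0.022, 0, 0, 1, -0.028, -0.022, 0, 0, 1, -0.026, -0.023, 0, 5.5, 1, 0, 0, 0, 0, 1, 0, 0, 0, 0]
}}

```text
time_s: 1.6
eef_pos: [0.4763, -0.0118, 0.2557]
eef_rot: [-3.141, -0.001, 2.597]
force: [-0.6, -0.6, 0.8]
width: 0.0854
gripper_force: 0.0
```

```bash
python3 - <<'E'
from h import *
s=ctrl.get_state(); print(s['eef_pos'],s['eef_rot'],s['joint_positions'],s['force'])
d=grab('top','t1'); e=grab('side','s1')
a=d['image'][120:270,180:380,::-1];b=e['image'][150:280,190:350,::-1]
a=cv2.resize(a,(533,400),interpolation=cv2.INTER_CUBIC)
cv2.imwrite('pics/c1.png',a); 
E
```

```text
[ 0.47627197 -0.01179587  0.25572439] [-3.14122082e+00 -1.10570048e-03  2.59655942e+00] [-2.49027048e-02  1.78158812e-01 -2.48172874e-01  1.14560891e+00
  2.26869598e-04  5.20130190e-01] [-0.62115856 -0.5930736   0.79868583]
```

Call:
{"op": "carry_out", "data": {
  "moves": [1, 0, 0, 0.025, 0, 1, 0, 0, 0.025, 0, 1, 0, 0, 0.025, 0, 1, 0, 0, 0.025, 0, 1, 0, 0, 0.018, 0, 1, 0, 0, 0.01, 0, 1, 0, 0, 0, 0, 1, 0, 0, 0, 0]
}}

```text
time_s: 2.37
eef_pos: [0.4752, -0.0091, 0.1281]
eef_rot: [-3.141, -0.002, 2.602]
force: [0.2, -0.3, -0.6]
width: 0.085
gripper_force: 0.0
```

Call:
{"op": "carry_out", "data": {
  "moves": [-0.3, 0, 0, 0, 0, -0.6, 0, 0, 0, 0, -1, 0, 0, 0, 0, -1, 0, 0, 0, 0, -1, 0, 0, 0, 0, -1, 0, 0, 0, 0, -1, 0, 0, 0, 0, -1, 0, 0, 0, 0]
}}

```text
time_s: 3.03
eef_pos: [0.4765, -0.0102, 0.129]
eef_rot: [3.141, 0.001, 2.6]
force: [-0.5, 0.7, 5.4]
width: 0.0206
gripper_force: 58.5
```

Call:
{"op": "carry_out", "data": {
  "moves": [-1, -0.0004, -0.0087, 0, -5, -1, -0.0004, -0.0087, 0, -5, -1, -0.0004, -0.0087, 0, -5, -1, -0.0004, -0.0087, 0, -5, -1, -0.0004, -0.0087, 0, -5, -1, -0.0004, -0.0087, 0, -5, -1, -0.0004, -0.0087, 0, -5, -1, -0.0004, -0.0087, 0, -5, -1, -0.0004, -0.0087, 0, -5, -1, -0.0004, -0.0087, 0, -5, -1, -0.0004, -0.0087, 0, -5, -1, -0.0004, -0.0087, 0, -5]
}}

```text
time_s: 4.03
eef_pos: [0.4757, -0.1099, 0.129]
eef_rot: [3.141, 0.003, -2.632]
force: [1.7, 4.2, 3.3]
width: 0.0208
gripper_force: 59.2
```

Call:
{"op": "carry_out", "data": {
  "moves": [-1, -0.0004, -0.0087, 0, -5, -1, -0.0004, -0.0087, 0, -5, -1, -0.0004, -0.0087, 0, -5, -1, -0.0004, -0.0087, 0, -5, -1, -0.0004, -0.0087, 0, -5, -1, -0.0004, -0.0087, 0, -5, -1, -0.0004, -0.0087, 0, -5, -1, -0.0004, -0.0087, 0, -5, -1, -0.0004, -0.0087, 0, -5, -1, -0.0004, -0.0087, 0, -5, -1, -0.0004, -0.0087, 0, -5, -1, -0.0004, -0.0087, 0, -4]
}}

```text
time_s: 5.03
eef_pos: [0.5603, -0.1601, 0.129]
eef_rot: [3.141, 0.003, -1.601]
force: [-3.4, 5.5, 9.9]
width: 0.0206
gripper_force: 59.8
```

Call:
{"op": "carry_out", "data": {
  "moves": [-1, 0, -0.005, 0, 0, -1, 0, 0, 0, 0, -1, 0, 0, 0, 0]
}}

```text
time_s: 5.28
eef_pos: [0.5647, -0.1604, 0.129]
eef_rot: [3.141, 0.002, -1.605]
force: [-2.2, 3.7, 8.0]
width: 0.021
gripper_force: 59.6
```

```bash
python3 - <<'E'
from h import *
s=ctrl.get_state(); print(s['eef_pos'],s['eef_rot'],s['joint_positions'],s['force'])
d=grab('top','t2'); e=grab('side','s2')
a=d['image'][130:260,185:355,::-1]; b=e['image'][165:275,205:345,::-1]
a=cv2.resize(a,(400,306),interpolation=cv2.INTER_CUBIC); b=cv2.resize(b,(400,314),interpolation=cv2.INTER_CUBIC)[:306]
cv2.imwrite('pics/c2.png',np.hstack([a,b]))
E
```

```text
[ 0.56470785 -0.16043834  0.12895697] [ 3.14051374e+00  1.98448942e-03 -1.60466514e+00] [-2.77652507e-01  4.44241784e-01 -2.05209485e-01  9.22871082e-01
  1.66538513e-03 -1.81458236e+00] [-2.23064217  3.74251633  8.0476016 ]
```

View pics/c2.png

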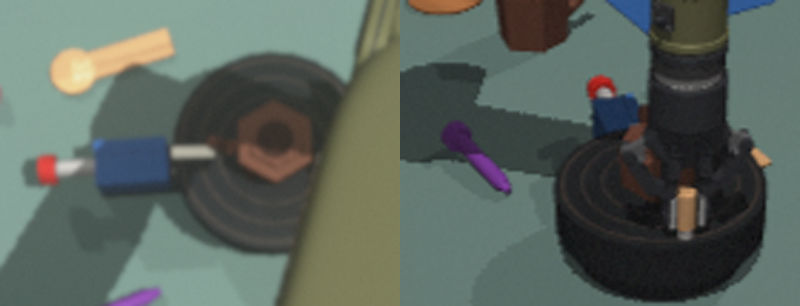

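The crop shows the stripe at (172..213,153) on the left side, slightly above the pin line through the head (47,170) and block centre (132,166). I'll measure it precisely.

```bash
python3 - <<'E'
from h import *
for n in ('t2',):
    d=load(n); im=d['image'].astype(int)
    sub=im[185:210,255:285]
    # stripe: bright, low saturation
    m=(sub.min(2)>110)&(sub.max(2)-sub.min(2)<45)
    ys,xs=np.nonzero(m); print(len(xs)); P=np.array([ray(d,x+255,y+185,.088) for x,y in zip(xs,ys)]); print('stripe',P.mean(0),P.min(0),P.max(0))
    d0=load('top0'); im=d0['image'].astype(int)
    red=(im[...,0]>150)&(im[...,1]<80)&(im[...,2]<80); red[:, :190]=0; red[:,225:]=0; red[:190]=0;red[215:]=0
    ys,xs=np.nonzero(red); print('head',len(xs),ray(d0,xs.mean(),ys.mean(),.06))
    blue=(im[...,2]>im[...,0]+50)&(im[...,2]>120); blue[:,:215]=0; blue[:,265:]=0; blue[:180]=0; blue[220:]=0
    ys,xs=np.nonzero(blue); Q=np.array([ray(d0,x,y,.078) for x,y in zip(xs,ys)]); c=Q.mean(0); w,v=np.linalg.eigh(np.cov((Q-c)[:,:2].T)); print('block',len(xs),c,v[:,1],Q.shape)
    blk=im[145:245,250:350].max(2)<75
    ys,xs=np.nonzero(blk)
    # pixels of image vs predicted projections for axis guess
    steel=(im.min(2)>130)&(im.max(2)-im.min(2)<30); steel[:,:208]=0;steel[:,224:]=0;steel[:190]=0;steel[210:]=0
    ys,xs=np.nonzero(steel); print('shank',len(xs),ray(d0,xs.mean(),ys.mean(),.06))
E
```

```text
86
stripe [0.55970231 0.03159505 0.088     ] [0.55440221 0.00787241 0.088     ] [0.5654454  0.05341474 0.088     ]
head 61 [0.5451344  0.20105414 0.06      ]
block 599 [0.55153486 0.10244197 0.078     ] [-0.09053578  0.9958932 ] (599, 3)
shank 88 [0.54831716 0.16869781 0.06      ]
```

Call:
{"op": "carry_out", "data": {
  "moves": [-1, 0, -0.002, 0, -1, -1, 0, -0.002, 0, -1, -1, 0, 0, 0, 0, -1, 0, 0, 0, 0]
}}

```text
time_s: 5.72
eef_pos: [0.5683, -0.1603, 0.129]
eef_rot: [3.14, 0.003, -1.57]
force: [-3.6, 4.0, 8.3]
width: 0.0206
gripper_force: 59.7
```

```bash
python3 - <<'E'
from h import *
d=grab('top','t3'); im=d['image'].astype(int)
sub=im[185:210,255:285]
m=(sub.min(2)>110)&(sub.max(2)-sub.min(2)<45)
ys,xs=np.nonzero(m); P=np.array([ray(d,x+255,y+185,.088) for x,y in zip(xs,ys)]); print('stripe',len(xs),P.mean(0)); c=P.mean(0);w,v=np.linalg.eigh(np.cov((P-c)[:,:2].T));print(v[:,1])
E
```

```text
stripe 87 [0.55640916 0.03162013 0.088     ]
[-0.0251716   0.99968315]
```

Call:
{"op": "carry_out", "data": {
  "moves": [-0.4, 0, 0, 0, 0, 0, 0, 0, 0, 0, 0.2, 0, 0, 0, 0, 0.2, 0, 0, 0, 0, 0.2, 0, 0, -0.01, 0, 0.2, 0, 0, -0.02, 0, 0.2, 0, 0, -0.025, 0, 0.2, 0, 0, -0.03, 0, 0.2, 0, 0, -0.03, 0, 0.2, 0, 0, -0.015, 0, 0, 0, 0, 0, 0, 0, 0, 0, 0, 0]
}}

```text
time_s: 6.77
eef_pos: [0.5699, -0.162, 0.2597]
eef_rot: [-3.139, -0.001, -1.572]
force: [0.6, -0.3, 0.6]
width: 0.0429
gripper_force: 0.0
```

```bash
python3 - <<'E'
from h import *
s=ctrl.get_state(); y=s['eef_rot'][2]; p=s['eef_pos']; D=np.array([.5422,.245])-p[:2]
print(p,s['eef_rot'],D@[np.cos(y),np.sin(y)],D@[np.sin(y),-np.cos(y)],np.degrees(y))
d=grab('top','t4'); im=d['image'].astype(int)
sub=im[185:210,255:285]
m=(sub.min(2)>110)&(sub.max(2)-sub.min(2)<45)
ys,xs=np.nonzero(m); P=np.array([ray(d,x+255,y+185,.088) for x,y in zip(xs,ys)]); print('stripe',len(xs),P.mean(0))
E
```

```text
[ 0.56985801 -0.16198497  0.25970948] [-3.13874690e+00 -8.85527969e-04 -1.57170085e+00] -0.4069597816150716 0.02802612602807421 -90.0518253390234
stripe 117 [0.55549492 0.03296277 0.088     ]
```

Call:
{"op": "carry_out", "data": {
  "moves": [-1, -0.034, 0.0023, 0, 0, -1, -0.034, 0.0023, 0, 0, -1, -0.034, 0.0023, 0, 0, -1, -0.034, 0.0023, 0, 0, -1, -0.034, 0.0023, 0, 0, -1, -0.034, 0.0023, 0, 0, -1, -0.034, 0.0023, 0, 0, -1, -0.034, 0.0023, 0, 0, -1, -0.034, 0.0023, 0, 0, -1, -0.034, 0.0023, 0, 0, -1, -0.034, 0.0023, 0, 0, -1, -0.034, 0.0023, 0, -3.7]
}}

```text
time_s: 7.82
eef_pos: [0.5405, 0.2474, 0.2562]
eef_rot: [3.138, -0.001, -1.506]
force: [-0.1, -0.7, -0.9]
width: 0.0003
gripper_force: 0.0
```

Call:
{"op": "carry_out", "data": {
  "moves": [-1, 0, 0, 0.03, 0, -1, 0, 0, 0.035, 0, -1, 0, 0, 0.035, 0, -1, 0, 0, 0.03, 0, -1, 0, 0, 0.02, 0, -1, 0, 0, 0, 0, -1, 0, 0, 0, 0]
}}

```text
time_s: 8.4
eef_pos: [0.5398, 0.2454, 0.106]
eef_rot: [3.136, -0.002, -1.507]
force: [-0.2, -0.2, 0.7]
width: 0.0002
gripper_force: 0.0
```

```bash
python3 - <<'E'
from h import *
s=ctrl.get_state(); print(s['eef_pos'],s['eef_rot'],s['width'])
d=grab('top','t5'); e=grab('side','s5')
a=d['image'][130:260,185:355,::-1]; b=e['image'][145:255,205:345,::-1]
a=cv2.resize(a,(400,306),interpolation=cv2.INTER_CUBIC); b=cv2.resize(b,(400,314),interpolation=cv2.INTER_CUBIC)[:306]
cv2.imwrite('pics/c5.png',np.hstack([a,b]))
E
```

```text
[0.53976794 0.24538451 0.10598486] [ 3.13604982e+00 -2.11142324e-03 -1.50697106e+00] 0.00016669265384462213
```

View pics/c5.png

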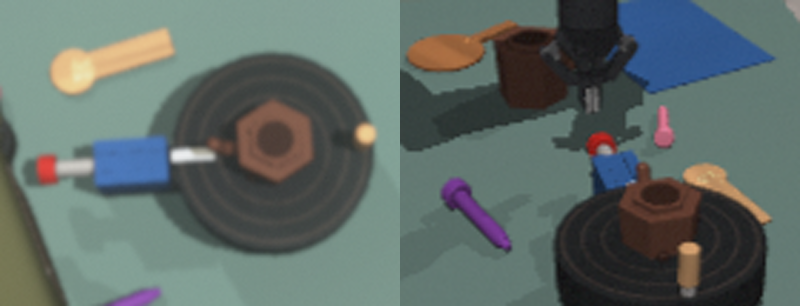

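The picture shows the stripe in line with the block and pin, the wheel unmoved after release, and the shut fingers behind the red head. I'll lower and push.

Call:
{"op": "carry_out", "data": {
  "moves": [-1, 0, -0.002, 0.02, 0, -1, 0, 0, 0.02, 0, -1, 0, 0, 0.005, 0, -1, 0, 0, 0, 0, -1, 0.006, 0, 0, 0, -1, 0.006, 0, 0, 0, -1, 0.006, 0, 0, 0, -1, 0.006, 0, 0, 0, -1, 0.006, 0, 0, 0, -1, 0, 0, 0, 0]
}}

```text
time_s: 9.33
eef_pos: [0.5463, 0.2155, 0.064]
eef_rot: [-3.14, 0.0, -1.508]
force: [0.4, 0.5, 0.2]
width: -0.0006
gripper_force: 0.0
```

Call:
{"op": "carry_out", "data": {
  "moves": [-1, 0.006, 0, 0, 0, -1, 0.006, 0, 0, 0, -1, 0.006, 0, 0, 0, -1, 0.006, 0, 0, 0, -1, 0.006, 0, 0, 0, -1, 0, 0, 0, 0]
}}

```text
time_s: 9.83
eef_pos: [0.5476, 0.1849, 0.0632]
eef_rot: [3.141, -0.002, -1.508]
force: [-0.4, 0.3, 0.4]
width: -0.0004
gripper_force: 0.0
```

Call:
{"op": "carry_out", "data": {
  "moves": [-1, 0.004, 0, 0, 0, -1, 0.004, 0, 0, 0, -1, 0, 0, 0, 0]
}}

```text
time_s: 10.08
eef_pos: [0.5479, 0.1776, 0.063]
eef_rot: [3.141, -0.001, -1.508]
force: [0.2, 0.5, -0.5]
width: 0.0001
gripper_force: 0.1
```

```bash
python3 - <<'E'
from h import *
d=grab('top','t6'); e=grab('side','s6')
a=d['image'][130:260,185:355,::-1]; b=e['image'][145:255,205:345,::-1]
a=cv2.resize(a,(400,306),interpolation=cv2.INTER_CUBIC); b=cv2.resize(b,(400,314),interpolation=cv2.INTER_CUBIC)[:306]
cv2.imwrite('pics/c6.png',np.hstack([a,b]))
E
```

```text
(no output)
```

View pics/c6.png

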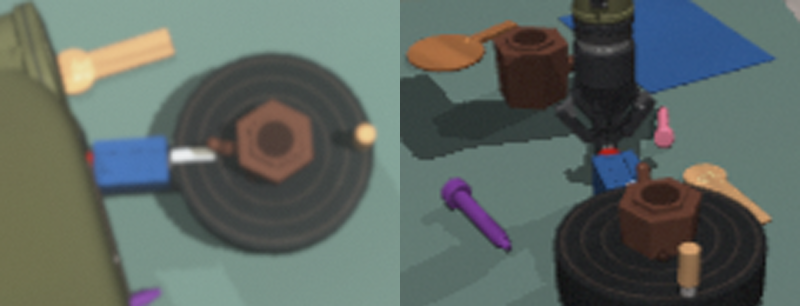

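The head is nearly at the block, with red just visible at (91,157), so the pin has entered the hole. I'll push on gently until the force rises.

Call:
{"op": "carry_out", "data": {
  "moves": [-1, 0.003, 0, 0, 0, -1, 0.003, 0, 0, 0, -1, 0, 0, 0, 0]
}}

```text
time_s: 10.43
eef_pos: [0.548, 0.1748, 0.0631]
eef_rot: [3.14, 0.006, -1.506]
force: [-1.1, 8.2, -2.1]
width: 0.0001
gripper_force: 4.2
```

Call:
{"op": "carry_out", "data": {
  "moves": [-1, 0.003, 0, 0, 0, -1, 0, 0, 0, 0]
}}

```text
time_s: 10.6
eef_pos: [0.548, 0.1747, 0.0631]
eef_rot: [3.14, 0.012, -1.504]
force: [-1.7, 16.6, -2.4]
width: -0.0001
gripper_force: 8.2
```

The pin has hit its stop with the force rising, where I predicted home. I'll back off and check.

Call:
{"op": "carry_out", "data": {
  "moves": [-1, -0.01, 0, 0, 0, -1, -0.02, 0, 0, 0, -1, -0.03, 0, 0, 0, -1, -0.02, 0, -0.02, 0, -1, 0, 0, -0.035, 0, -1, 0, 0, -0.035, 0, -1, -0.03, 0, -0.035, 0, -1, -0.03, 0, 0, 0, -1, -0.03, 0, 0, 0, -1, 0, 0, 0, 0, -1, 0, 0, 0, 0]
}}

```text
time_s: 11.52
eef_pos: [0.5378, 0.3373, 0.1846]
eef_rot: [-3.141, -0.001, -1.505]
force: [0.3, -0.1, 0.3]
width: 0.0
gripper_force: 0.0
```

```bash
python3 - <<'E'
from h import *
d=grab('top','t7'); e=grab('side','s7'); print(ctrl.get_state()['joint_vel'].round(3))
a=d['image'][130:260,185:355,::-1]; b=e['image'][145:255,205:345,::-1]
a=cv2.resize(a,(400,306),interpolation=cv2.INTER_CUBIC); b=cv2.resize(b,(400,314),interpolation=cv2.INTER_CUBIC)[:306]
cv2.imwrite('pics/c7.png',np.hstack([a,b]))
im=d['image'].astype(int); red=(im[...,0]>130)&(im[...,1]<80)&(im[...,2]<80); red[:, :190]=0; red[:,240:]=0; red[:185]=0;red[215:]=0
ys,xs=np.nonzero(red); print('head',len(xs),ray(d,xs.mean(),ys.mean(),.06))
E
```

```text
[-0.016 -0.004 -0.009 -0.001  0.007 -0.   ]
head 65 [0.54997845 0.15644226 0.06      ]
```

View pics/c7.png

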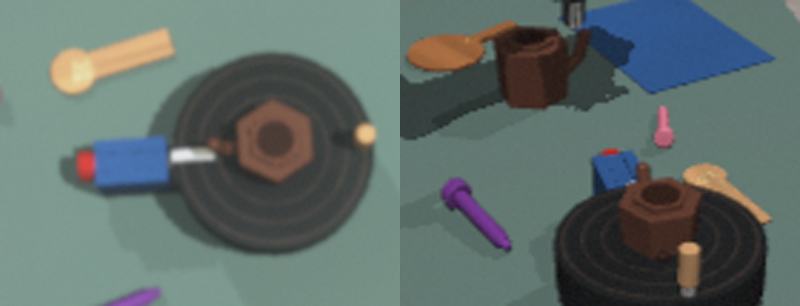

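The red head sits flush against the blue block at (86,165), 45 mm further in than at the start. The stripe is still in line with the pin, and the arm is clear.

```bash
python3 -c "
from cell import ctrl
print(ctrl.close_job())"
```

```text
the job is handed in; nothing more can be done
None
```

The wheel is turned with its hole facing the pin, the red-headed pin is pushed fully home against the blue guide and released, and the job is handed in; the final pictures show the head flush, though the hand-in returned no verdict.

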